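# Push a relay through the sprung flap of a test dock

### The arm

A 7-joint arm with a two-finger parallel gripper is mounted at the origin on the work surface. World frame = base frame: x ahead of the robot, y to its left, z up, the work surface at z = 0. Lengths are in mm, angles in rad, forces in N, time in s.
With the tool pointing down it reaches from about 425 to 875 mm from the base axis. Payload 4.7 kg.
Tool frame: the origin (TCP) lies between the finger pads; the fingertips stand 8 mm ahead of it and the grasp point (between the pads) lies 11 mm behind it (arm.tcp_to_tips is the distance from the TCP to the fingertips, in mm); z points along the fingers, y is the line along which they close (so a half turn about z gives the same grasp; the last joint's range is limited). The gripper opens to 85 mm and grips with 20 to 120 N. Pads are 22 mm wide; open, the fingers measure 114 mm over their backs; the gripper's body (76 mm by 85 mm) begins 54 mm behind the grasp point. The pads swing forward as they close: fully open they stand 13 mm farther back than shut.
Start: joints at [1.203, 0.321, -0.07, 1.45, 0.023, 1.371, -0.057], TCP at [242.167, -603.224, 239.349] pointing down, gripper open.
Joint ranges: [-2.86, 2.86], [-0.3, 2.09], [-1.38, 1.24], [0.06, 2.45], [-1.56, 4.7], [0.09, 2.05], [-2.69, 2.69]. Speed limits (rad/s): [2.57, 2.57, 3.14, 3.14, 3.14, 3.14, 3.14].

### API

Orientations are given as [roll, pitch, yaw] about the fixed x, y, z axes, in that order (R = Rz(yaw) Ry(pitch) Rx(roll)).
In Python, from bench import read_state, eyes, arm, models gives the robot as it stands. The module is installed in compiled form; this text tells all that it offers.
- The arm moves only by the shell command python3 -m jog 'ROWS' [FORCE]. ROWS is JSON, a list of rows, each a list of 7 numbers: the shift along the tool's x, y, z in mm, then the turn, a rotation vector about the tool's x, y, z in rad, then the finger opening in mm, from 0 to 85.4. A call has exactly 5 rows; each row is the pose to reach, as a shift and turn from the pose commanded when the call began, along the tool's axes at that moment; what a row does not reach only later rows make up. A row lasts 1/10 s, in which the tool goes at most 50 mm and 8.59 degrees, less where a joint would pass 70% of its speed; a pose out of reach is approached as far as the arm can. A call with a gripper value outside its range is refused whole. The fingers move at their own pace and stop on an object; FORCE is the grip in N (left out, the last holds). Time passes only in rows, so rows that repeat a pose let the fingers close, or fill a call up. It gives the time, the measured TCP pose, the force, the opening and the grip force at its end, in the units of the state.
- read_state(): the state, without advancing time (a new reading comes with each control period).
- eyes.capture(name): name is "scene" or "side" or "wrist"; returns the picture (384x512x3 uint8, red, green, blue); there is no depth.
- eyes.calibration(name): a dict with "fx", "fy", "cx", "cy" (pixels), "k1" (the pictures are not rectified: a ray, as slopes to the right and down, at radius r is drawn at 1 + k1 r^2 times it, then the intrinsics apply), "xyz" and "attitude" of the camera in the world. Camera axes: x right, y down, z forward; pixel columns grow to the right and rows downward; lengths in mm; the calibration is good to about 2 mm. A picture is of the moment at which its call begins: read the wrist's pose just before it. calibration takes no time and is no camera call; for the wrist camera it gives the pose at the moment of the call.
- arm.finish_job(): hands the job in; it is judged then, once.
Trained networks look in the newest picture that a camera, given by its name, has taken for a name from the list of things; names that differ only in an ending like _2 or _b are one class to them, and where a whole thing is asked for, a point or a joint stands for the part that bears it (a point fixed in the world has none). Each returns a list of dicts, best first, with "confidence" (0 to 1); they miss things now and then, are a little off and sometimes report something else, mostly with a low value. They report only what shows in the picture. A call takes as long as a camera call. They do not tell look-alikes from the thing itself.
- models.outline_of(camera, target): "mask" (384x512 bool, what is visible of it) and "rect" ([left, top, right, bottom] in pixels, round what is visible of it).
The state is a dict: "time": time; "qpos": joint angles; "qd": joint speeds; "joint_efforts": joint torques, N m; "ee_pos": TCP position; "eef_rot": TCP orientation; "wrist_force": force on the tool from outside, world axes, zero at the start; "ft_torque": the same for the moment, N m; "gripper_width": opening from 0.0 (shut) to 1.0 (fully open); "finger_force": force on a finger pad.
Only numpy, scipy, OpenCV 4.12 (cv2) and the standard library are available. Lean on these libraries where they do the work, as an engineer would, in place of code of your own. Each camera call takes 0.05 s, during which the arm holds its last target. There are 200 camera calls.

### The job

Set the yellow-topped relay on the dock's apron, brass blades towards the yellow flap, then use the orange-handled pusher to push it through the flap and on, until you feel it bear firmly but gently on the sprung contact plate deep inside. Draw the pusher out so that the flap swings shut behind the relay, and stand the pusher back on its green mat. Leave the red-topped relay and the other things alone.

Things in the scene. Friction and masses are not known exactly. Their poses are not given: they have to be found in the camera images.
- dock: fixed relay test dock. Origin: middle of its mouth at bench level; x points into the dock (the way to push), z up. Steel floor 8 mm thick from x=-140 to 245 mm: an open apron before the mouth (x<0), a clear tunnel behind it (x>0), 62 mm wide inside, walls 8 mm thick, clear roof 70 to 74 mm above the bench. The gripper cannot follow the relay inside; the pusher can
- apron (a point): middle of the apron's floor, 8 mm above the bench, at dock x=-70 mm. The apron is 140 mm long between two yellow rails 62 mm apart inside, 8 mm wide, tops 18 mm above the bench
- portal (a point): top of the blue portal at the mouth, 80 mm above the bench, dock x=6 mm. The portal is 98 mm wide, 12 mm deep; its lintel is 68 to 80 mm above the bench, its side posts carry pins up to 88 mm
- contact_block: grey housing 70 x 120 x 115 mm closing the far end of the tunnel, fixed on the dock. Origin: middle of its near face at bench level, at dock x=245 mm; axes as the dock's. It carries, inside the tunnel, a sprung copper contact plate that faces the relay. How deep the plate stands differs each time and is not measured: its face is somewhere from dock x=160 to 195 mm
- plate_spring (a point): point on the contact block, 30 mm above its origin (not the plate). The plate gives 1.2 N per mm, up to 16 mm, then is solid. The relay is home when it presses the plate with more than 5 N for a moment; over 30 N damages it. Sliding friction of the relay adds some 1 to 4 N and the flap about 1 N to what is felt while pushing
- flap (a joint): yellow sheet flap just inside the portal on a level hinge along its top (dock x=12 mm, 63 mm above the bench), 56 mm wide, reaching 51 mm down. 0 rad = hanging shut, grows to 1.5 as its lower edge swings inwards, away from the apron; it cannot swing outwards. A light spring (about 0.5 N at the edge when shut, 1.7 N when wide open) shuts it
- flap_edge (a point): middle of the flap's free lower edge
- relay: the relay to load: black case 84 x 46 x 42 mm with a yellow top, three brass blades standing 12 mm out of its +x end; 96 mm long in all, about 0.3 kg. Origin: underside, in the middle of the 96 mm length; x towards the blades, z up. Case ends at x=-48 and +36 mm, blade tips at x=+48 mm
- relay_blades (a point): tip of the relay's middle blade, 48 mm ahead of its origin, 18 mm up
- pusher: loose pusher, about 0.25 kg: a steel foot 44 x 50 x 12 mm (x, y, z), an upright orange handle 36 mm (x) by 26 mm (y) up to 95 mm high, and a level white bar 20 mm wide, from 1 to 35 mm above the underside, ahead of the handle. Origin: underside of the foot below the handle's axis; x along the bar to its nose at x=164 mm, z up. The foot fits between the apron rails
- pusher_nose (a point): middle of the front end of the pusher's bar, 164 mm ahead of the handle axis, 18 mm up
- mat: fixed green mat 230 x 90 x 4 mm, origin at the centre of its underside, x along its length. The pusher starts on it with its handle axis 75 mm behind the centre, bar along +x, so that the middle of the pusher lies over the mat's centre
- spare: red-topped relay, otherwise the same as the relay; leave alone
- meter: yellow multimeter 170 x 85 x 36 mm, origin under its centre; leave alone
- spray: spray can, 54 mm across, 160 mm tall, origin under its centre; leave alone
- driver: screwdriver 190 mm long, lying on the bench; leave alone
- coil: copper coil spool, 60 mm across, 50 mm tall, origin under its centre; leave alone
- parts_tray: blue divided tray 160 x 110 x 40 mm, origin under its centre; leave alone
Mind the look-alikes: they are no part of the job. Leave any pink look-alike of the relay alone. There is more than one size of the mat; the job needs the larger.

How it is judged (in metres and radians):
On the way, in this order (a step that is already met when the one before it is completed fails the run):
1. the relay rests upright on the apron, released, blades towards the flap (x of relay in the frame of dock between -0.14 and -0.005 m and y of relay in the frame of dock between -0.02 and 0.02 m and z of relay in the frame of dock below 0.013 m and angle between relay's own z axis and vertical below 0.1 rad and contact force between relay and the fingers below 0.1 N and x of relay_blades in the frame of dock above -0.1 m), for 0.1 s.
2. the relay, flat on the dock's floor, is half way through the opened flap (x of relay in the frame of dock above 0 m and z of relay in the frame of dock below 0.016 m and x of relay_blades in the frame of dock above 0.04 m and value of joint flap above 0.8 rad), for 0.05 s.
3. the pusher bears on the relay and the relay presses on the contact plate with more than 5 N (contact force between relay and contact_block above 5 N and contact force between pusher and relay above 3 N), for 0.1 s.
At the end, for the whole second after the job is handed in: The relay stands upright and still in the dock behind the flap, blade tips over 145 mm in; the flap is shut (under 0.08 rad); the pusher stands upright and still on the green mat, either way round, handle at most 10 mm and nose 35 mm past its ends, nose 10 mm past its sides (x of relay in the frame of dock above 0.1 m and x of relay_blades in the frame of dock above 0.145 m and angle between relay's own z axis and vertical below 0.1 rad and linear speed of each of relay, pusher below 0.02 m/s and value of joint flap below 0.08 rad and z of pusher in the frame of mat below 0.008 m and angle between pusher's own z axis and vertical below 0.08 rad and x of pusher_nose in the frame of mat between -0.15 and 0.15 m and y of pusher_nose in the frame of mat between -0.055 and 0.055 m and x of pusher in the frame of mat between -0.125 and 0.125 m and y of pusher in the frame of mat between -0.045 and 0.045 m); the robot touches nothing.
It fails at once if the contact plate is pressed with more than 30 N (contact force between relay and contact_block above 30 N).
It fails at once if a bystander is moved more than 20 mm (distance of any of spare, meter, spray, driver, coil, parts_tray from where it was at the start of the episode above 0.02 m).
It also fails if it takes over 61 s, if anything falls off the work surface, if the arm or the gripper's body presses on something with over 40 N, if the wrist force passes 120 N, or if a joint passes its speed limit or range.

## Working session

There is one attempt and no reset: what is moved stays moved. The work goes in short steps, Python scripts to look and compute and a shell command to move; the robot and the scene stay as the last step left them, time stands still between calls to the robot, and variables do not carry over. Pictures are saved under pics/ and viewed, at most 12 in all, crops included, and the job is handed in when it is done.

```bash
mkdir -p pics; cat > h.py <<'E'
import numpy as np, cv2
from bench import read_state, eyes, arm, models
from scipy.spatial.transform import Rotation as R
def cal(n):
    c=eyes.calibration(n); a=np.array(c["attitude"],float)
    c["R"]=a if a.shape==(3,3) else R.from_euler('xyz',a).as_matrix(); c["xyz"]=np.array(c["xyz"],float); return c
def ray(c,u,v):
    d=np.array([(u-c["cx"])/c["fx"],(v-c["cy"])/c["fy"]]); s=d.copy()
    for _ in range(20): s=d/(1+c["k1"]*(s@s))
    return c["R"]@np.array([s[0],s[1],1.])
def atz(c,u,v,z):
    r=ray(c,u,v); return c["xyz"]+r*(z-c["xyz"][2])/r[2]
def proj(c,p):
    q=c["R"].T@(np.array(p,float)-c["xyz"]); s=q[:2]/q[2]; s=s*(1+c["k1"]*(s@s))
    return np.array([c["fx"]*s[0]+c["cx"],c["fy"]*s[1]+c["cy"]])
def snap(n,f):
    im=eyes.capture(n); cv2.imwrite(f"pics/{f}.png",im[:,:,::-1]); return im
E
python3 - <<'E'
from h import *
a=snap("scene","s0"); b=snap("side","d0")
for n in("scene","side"): print(n,{k:np.round(v,3).tolist() for k,v in cal(n).items()})
print(read_state())
for n in("scene","side"):
  for t in("relay","pusher","mat","dock","contact_block","flap"):
    print(n,t,[(round(o["confidence"],2),np.round(o["rect"]).tolist()) for o in models.outline_of(n,t)[:4]])
E
```

```text
scene {'fx': 454.84, 'fy': 454.84, 'cx': 257.115, 'cy': 187.988, 'k1': 0.047, 'xyz': [1202.174, -454.195, 1223.558], 'attitude': [-2.529, -0.006, 1.042], 'R': [[0.504, 0.708, -0.494], [0.863, -0.41, 0.294], [0.006, -0.575, -0.818]]}
side {'fx': 377.247, 'fy': 377.247, 'cx': 251.984, 'cy': 198.044, 'k1': -0.029, 'xyz': [443.352, -803.702, 652.545], 'attitude': [-2.214, 0.005, -0.1], 'R': [[0.995, -0.064, 0.077], [-0.1, -0.597, 0.796], [-0.005, -0.8, -0.6]]}
{'time': 0.1, 'qpos': array([ 1.20307477,  0.32176007, -0.07008032,  1.45158912,  0.02260603,
        1.37078475, -0.05690693]), 'qd': array([-0.00052863, -0.00041302, -0.00065919, -0.00217815, -0.00035945,
       -0.00202961, -0.0007043 ]), 'joint_efforts': array([-8.01854480e-05, -4.94875574e+01, -3.84181710e-01, -3.15208519e+01,
        1.28237635e-02,  7.48139340e-03,  5.56275666e-06]), 'ee_pos': array([ 241.97090044, -602.76711044,  238.30741721]), 'eef_rot': array([-3.13984106e+00,  1.01513773e-04,  3.81840397e-01]), 'wrist_force': array([ 0.14962124, -0.11688146,  0.51116018]), 'ft_torque': array([ 0.0556115 , -0.01768258, -
[... 399 characters left out ...]
, 127.0, 313.0, 161.0])]
scene contact_block [(0.8, [362.0, 135.0, 405.0, 188.0])]
scene flap [(0.49, [160.0, 225.0, 217.0, 274.0]), (0.38, [303.0, 192.0, 309.0, 203.0])]
side relay [(0.95, [163.0, 250.0, 194.0, 293.0]), (0.81, [203.0, 341.0, 257.0, 384.0]), (0.64, [213.0, 279.0, 251.0, 326.0])]
side pusher [(0.83, [272.0, 253.0, 316.0, 332.0])]
side mat [(0.78, [106.0, 310.0, 164.0, 383.0]), (0.7, [249.0, 111.0, 290.0, 223.0]), (0.6, [216.0, 227.0, 239.0, 263.0]), (0.56, [257.0, 250.0, 329.0, 343.0])]
side dock [(0.77, [249.0, 111.0, 291.0, 223.0])]
side contact_block [(0.8, [252.0, 110.0, 283.0, 154.0]), (0.65, [258.0, 173.0, 280.0, 191.0])]
side flap [(0.54, [260.0, 173.0, 281.0, 190.0])]
```

View pics/s0.png

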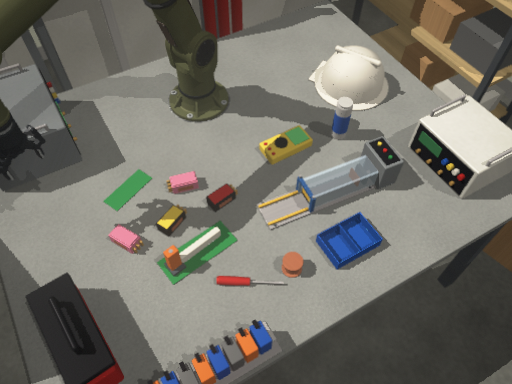

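View pics/d0.png

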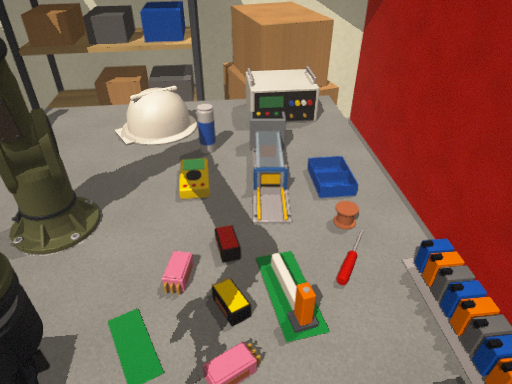

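The scene picture shows the yellow-topped relay at about (171,219), the pusher on the larger mat at (197,250), and the dock from (258,208) to (400,160). The side picture has them at (231,300), (295,295) and (272,200). I need enlarged crops to get the blade direction and edges.

```bash
python3 - <<'E'
from h import *
s=cv2.imread("pics/s0.png"); d=cv2.imread("pics/d0.png")
A=cv2.resize(s[190:290,145:245],(400,400),interpolation=cv2.INTER_CUBIC)
B=cv2.resize(d[245:345,205:305+30],None,fx=4,fy=4,interpolation=cv2.INTER_CUBIC)[:, :400]
cv2.imwrite("pics/c1.png",np.hstack([A,B]))
A=cv2.resize(s[130:230,250:410],None,fx=2.5*1.0,fy=2.5,interpolation=cv2.INTER_CUBIC)
B=cv2.resize(d[105:225,240:340],None,fx=4,fy=4,interpolation=cv2.INTER_CUBIC)
A=cv2.copyMakeBorder(A,0,480-A.shape[0],0,0,0)
cv2.imwrite("pics/c2.png",np.hstack([A,B]))
E
```

```text
(no output)
```

View pics/c1.png

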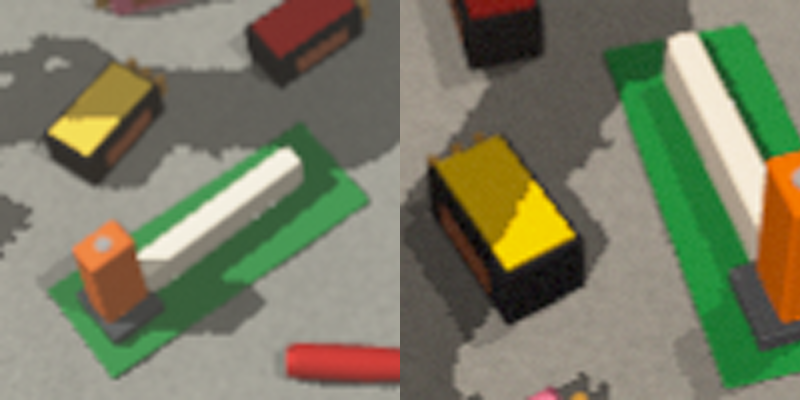

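View pics/c2.png

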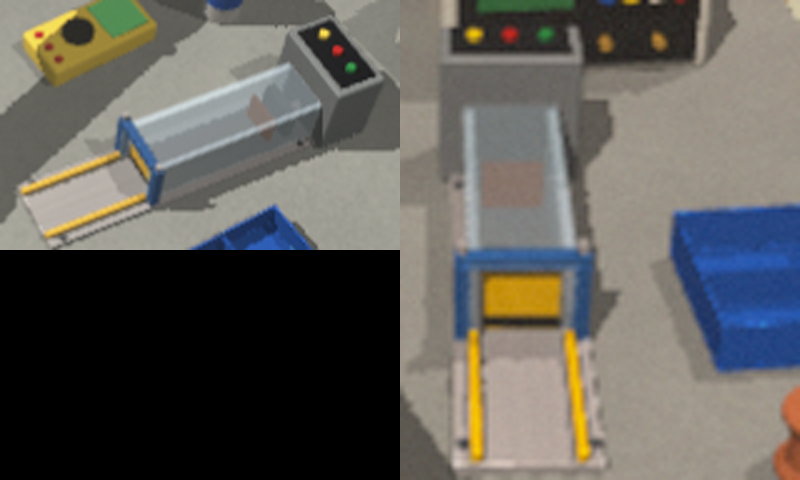

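The relay's blades point away from the side camera, towards the upper right in the scene picture. The dock runs up the side picture, with its apron at the near end. Next I fit the poses from the picked corners in both views.

```bash
cat > fit.py <<'E'
from h import *
from scipy.optimize import least_squares
def fit(obs,z0,g,cs={}):
    for n in("scene","side"): cs.setdefault(n,cal(n))
    def f(p):
        c,s=np.cos(p[2]),np.sin(p[2]); o=[]
        for n,q,u in obs:
            o+=list(proj(cs[n],[p[0]+c*q[0]-s*q[1],p[1]+s*q[0]+c*q[1],z0+q[2]])-u)
        return np.array(o)
    b=min((least_squares(f,[*g,a],loss="soft_l1") for a in(0,1.5,3,-1.5)),key=lambda r:r.cost)
    return b.x,np.round(f(b.x),1).reshape(-1,2)
E
python3 - <<'E'
from fit import *
S=lambda x,y:("scene",np.array([144.6+x/4,189.6+y/4])); D=lambda x,y:("side",np.array([204.6+(x-400)/4,244.6+y/4]))
S2=lambda x,y:("scene",np.array([249.7+x/2.5,129.7+y/2.5])); D2=lambda x,y:("side",np.array([239.6+(x-400)/4,104.6+y/4]))
def mk(l): return [(c[0],q,c[1]) for q,c in l]
def show(n,r): print(n,np.round(r[0],3).tolist()); print(r[1].tolist())
show("relay",fit(mk([((-48,23,42),S(48,130)),((-48,-23,42),S(95,155)),((36,23,42),S(118,62)),((36,-23,42),S(162,92)),((-48,-23,0),S(97,184)),
((36,23,42),D(430,167)),((36,-23,42),D(503,135)),((-48,-23,42),D(580,236)),((-48,23,42),D(507,270)),((-48,23,0),D(513,322)),((-48,-23,0),D(581,285))]),0,(500,-300)))
show("mat",fit(mk([((-115,45,4),S(42,288)),((-115,-45,4),S(117,378)),((115,-45,4),S(370,200)),((115,45,4),S(300,124)),((115,45,4),D(605,50)),((115,-45,4),D(745,25)),((-115,45,4),D(728,388))]),0,(600,-300)))
show("pusher",fit(mk([((0,0,95),S(103,243)),((0,0,95),D(798,178)),((164,10,35),S(280,148)),((164,-10,35),S(301,162)),((164,10,35),D(668,40)),((164,-10,35),D(695,33))]),4,(600,-300)))
show("dock",fit(mk([((-140,35,18),S2(22,190)),((-140,-35,18),S2(47,234)),((0,35,18),S2(118,155)),((0,-35,18),S2(147,199)),((245,60,115),S2(285,30)),((245,-60,115),S2(330,92)),
((-140,35,18),D2(477,458)),((-140,-35,18),D2(585,457)),((0,35,18),D2(473,333)),((0,-35,18),D2(570,333)),((0,49,80),D2(457,262)),((0,-49,80),D2(592,262)),((245,60,115),D2(440,62)),((245,-60,115),D2(582,62))]),0,(600,0)))
E
```

```text
relay [444.338, -303.009, 2.023]
[[-0.9, -0.0], [-0.8, 1.2], [-0.3, -2.4], [0.3, -2.9], [0.8, 0.8], [-0.8, -2.1], [0.3, -3.0], [1.8, -0.7], [-0.4, 1.2], [-1.0, 1.1], [1.7, 0.1]]
mat [573.318, -284.095, 1.723]
[[1.1, 0.2], [-0.8, 0.2], [0.2, -0.3], [0.2, -1.1], [-0.3, 0.3], [0.7, -0.3], [-0.0, 0.5]]
pusher [582.777, -364.094, 1.753]
[[-1.1, -0.2], [0.9, 2.2], [1.2, -1.4], [0.1, -0.5], [-0.8, -0.4], [0.8, -0.4]]
dock [582.446, 82.666, 1.481]
[[-0.7, 0.1], [-1.0, -0.1], [0.1, -1.2], [-1.0, -2.3], [-0.4, -0.7], [3.0, 1.4], [0.6, -0.3], [0.4, -0.3], [0.4, -0.0], [0.2, -0.3], [-0.5, -0.2], [0.6, -0.6], [-0.7, 0.4], [0.4, 0.1]]
```

```bash
python3 -m jog '[[37,-25,0,0,0,-0.15,85],[74,-50,0,0,0,-0.3,85],[112,-76,0,0,0,-0.45,85],[149,-101,0,0,0,-0.6,85],[187,-127,0,0,0,-0.75,85]]' 40
python3 -m jog '[[27,4,0,0,0,-0.15,85],[54,8,0,0,0,-0.3,85],[81,13,0,0,0,-0.45,85],[107,17,0,0,0,-0.6,85],[134,21,0,0,0,-0.75,85]]'
cat >> h.py <<'E'
def to(x,y,z,yaw):
    s=read_state(); p=s["ee_pos"]; M=R.from_euler('xyz',s["eef_rot"]).as_matrix()
    T=R.from_euler('xyz',[np.pi,0,yaw]).as_matrix()
    print("at",np.round(p,1),np.round(s["eef_rot"],3),"t",round(s["time"],2),"-> shift",np.round(M.T@(np.array([x,y,z])-p),1),"turn",np.round(R.from_matrix(M.T@T).as_rotvec(),3))
E
python3 - <<'E'
from h import *
c=cal("wrist"); s=read_state(); snap("wrist","w0")
print(s["ee_pos"],s["eef_rot"],c["xyz"],c["R"].round(3).tolist(),c["fx"],s["time"])
print([(round(o["confidence"],2),np.round(o["rect"]).tolist()) for o in models.outline_of("wrist","relay")[:4]])
E
```

```text
time: 1.2
ee_pos: [369.1, -414.3, 239.6]
eef_rot: [3.141, 0.001, 1.138]
wrist_force: [0.5, -0.6, -0.1]
gripper_width: 0.995
finger_force: 0.0
time: 1.7
ee_pos: [444.8, -302.5, 239.5]
eef_rot: [3.142, 0.001, 1.888]
wrist_force: [0.3, -0.9, -0.4]
gripper_width: 0.995
finger_force: 0.0
[ 444.82590065 -302.49456307  239.54759743] [3.14153314e+00 6.49470838e-04 1.88781798e+00] [ 422.96318047 -232.85204596  374.90931759] [[0.95, 0.297, 0.092], [0.311, -0.909, -0.276], [0.001, 0.291, -0.957]] 300.5387233228279 1.7
[(0.9, [144.0, 10.0, 220.0, 112.0]), (0.79, [231.0, 127.0, 276.0, 211.0]), (0.69, [274.0, 0.0, 331.0, 70.0]), (0.67, [176.0, 244.0, 257.0, 297.0])]
```

View pics/w0.png

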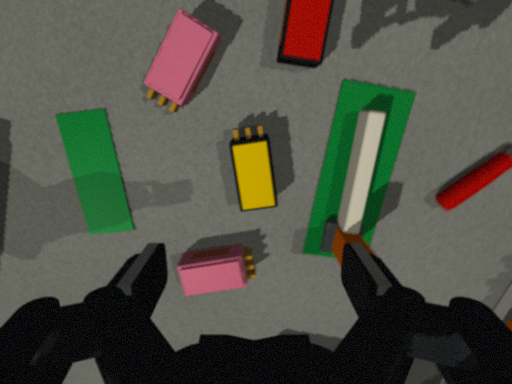

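The wrist view shows the relay's top with corners at (231,142), (269,137), (276,207) and (242,211). Its blades are at (248,130), so they point up in the picture. The pusher's nose is at (371,111).

```bash
python3 - <<'E'
from h import *
c=cal("wrist")
P=np.array([atz(c,u,v,42)[:2] for u,v in((231,142),(269,137),(276,207),(242,211))]); print(P.round(1),np.linalg.norm(P-np.roll(P,1,0),axis=1))
x=(P[0]+P[1]-P[2]-P[3])/2; yaw=np.arctan2(x[1],x[0]); m=P.mean(0); print("centre",m,"yaw",yaw, "tip",atz(c,248,129,18))
print("nose",atz(c,362,111,39),atz(c,386,113,39),"bar rear",atz(c,339,230,39),atz(c,362,236,39))
to(m[0],m[1],100,yaw); to(m[0],m[1],30,yaw)
E
```

```text
[[ 415.6 -279. ]
 [ 453.7 -260.7]
 [ 488.3 -335.3]
 [ 451.8 -352.6]] [81.98954842 42.24231561 82.24471525 40.39766556]
centre [ 452.36927939 -306.88610462] yaw 2.016492236229903 tip [ 429.41003693 -261.84571093   18.        ]
nose [ 540.7863261  -202.50688315   39.        ] [ 566.65937812 -196.03902338   39.        ] bar rear [ 571.95772682 -340.25444607   39.        ] [ 602.15993016 -338.82510291   39.        ]
at [ 447.1 -299.   239.8] [ 3.139e+00 -1.000e-03  1.891e+00] t 1.8 -> shift [ -9.3   2.2 139.8] turn [ 0.002 -0.    -0.126]
at [ 447.1 -299.   239.8] [ 3.139e+00 -1.000e-03  1.891e+00] t 1.8 -> shift [ -9.3   2.1 209.8] turn [ 0.002 -0.    -0.126]
```

```bash
python3 - <<'E'
from h import *
c=cal("wrist"); print(c["xyz"], read_state()["ee_pos"],read_state()["eef_rot"]); eyes.capture("wrist"); c2=cal("wrist");print(c2["xyz"],read_state()["ee_pos"])
c["xyz"]=np.array([422.963,-232.852,374.909])
P=np.array([atz(c,u,v,42)[:2] for u,v in((231,142),(269,137),(276,207),(242,211))]);print(P.mean(0))
E
```

```text
[ 424.81592306 -229.63070788  375.22567308] [ 447.10466602 -298.95812009  239.77456845] [ 3.13949465e+00 -5.86729555e-04  1.89098995e+00]
[ 423.86106147 -231.77209668  375.02388536] [ 445.60637808 -301.42259141  239.68968955]
[ 450.49017165 -310.03397892]
```

```bash
python3 -m jog '[[-8,4,45,0,0,-0.134,85],[-8,4,90,0,0,-0.134,85],[-8,4,130,0,0,-0.134,85],[-8,4,160,0,0,-0.134,85],[-8,4,180,0,0,-0.134,85]]' | head -3
python3 -m jog '[[0,0,15,0,0,0,85],[0,0,27,0,0,0,85],[0,0,35,0,0,0,85],[0,0,35,0,0,0,44],[0,0,35,0,0,0,30]]' 40
python3 -m jog '[[0,0,0,0,0,0,30],[0,0,0,0,0,0,30],[0,0,0,0,0,0,30],[0,0,0,0,0,0,30],[0,0,0,0,0,0,30]]' 40
```

```text
time: 2.35
ee_pos: [448.3, -310.4, 56.5]
eef_rot: [-3.139, -0.003, 2.012]
time: 2.85
ee_pos: [451.1, -310.2, 25.0]
eef_rot: [3.141, 0.001, 2.016]
wrist_force: [0.2, -0.3, 0.2]
gripper_width: 0.685
finger_force: 0.0
time: 3.35
ee_pos: [450.8, -310.7, 25.5]
eef_rot: [-3.141, 0.002, 2.015]
wrist_force: [-2.7, -0.3, 6.4]
gripper_width: 0.532
finger_force: 43.9
```

```bash
python3 -m jog '[[0,0,-45,0,0,0,30],[0,0,-90,0,0,0,30],[33,35,-90,0,0,0,30],[66,70,-90,0,0,0,30],[99,105,-90,0,0,0,30]]' |head -3
python3 -m jog '[[33,35,0,0,0,0.12,30],[66,70,0,0,0,0.24,30],[98,104,0,0,0,0.36,30],[123,130,0,0,0,0.48,30],[141,149.5,0,0,0,0.535,30]]' |head -3
python3 -m jog '[[0,0,15,0,0,0,30],[0,0,25,0,0,0,30],[0,0,25,0,0,0,30],[0,0,25,0,0,0,30],[0,0,25,0,0,0,30]]'
python3 - <<'E'
from h import *
d=snap("side","d1"); w=snap("wrist","w1")
c=cal("wrist"); print(c["xyz"])
to(576.5,17,33,1.481)
B=cv2.resize(d[105:255,215:330],None,fx=3.8,fy=3.8,interpolation=cv2.INTER_CUBIC)[:570]
w=cv2.resize(w[:,:,::-1],(360,270)); w=cv2.copyMakeBorder(w,0,B.shape[0]-270,0,0,0)
cv2.imwrite("pics/m1.png",np.hstack([B,w]))
E
```

```text
time: 3.85
ee_pos: [502.9, -173.4, 114.3]
eef_rot: [3.141, 0.0, 2.014]
time: 4.35
ee_pos: [576.9, 20.7, 113.7]
eef_rot: [-3.141, -0.002, 1.481]
time: 4.85
ee_pos: [577.2, 15.3, 89.6]
eef_rot: [3.141, 0.0, 1.479]
wrist_force: [-0.5, -0.1, -4.3]
gripper_width: 0.528
finger_force: 43.9
[585.10651393  88.67376729 225.27602013]
at [577.3  15.7  89.9] [3.141 0.    1.48 ] t 4.95 -> shift [ 1.2 -1.  56.9] turn [ 0.001  0.    -0.001]
```

View pics/m1.png

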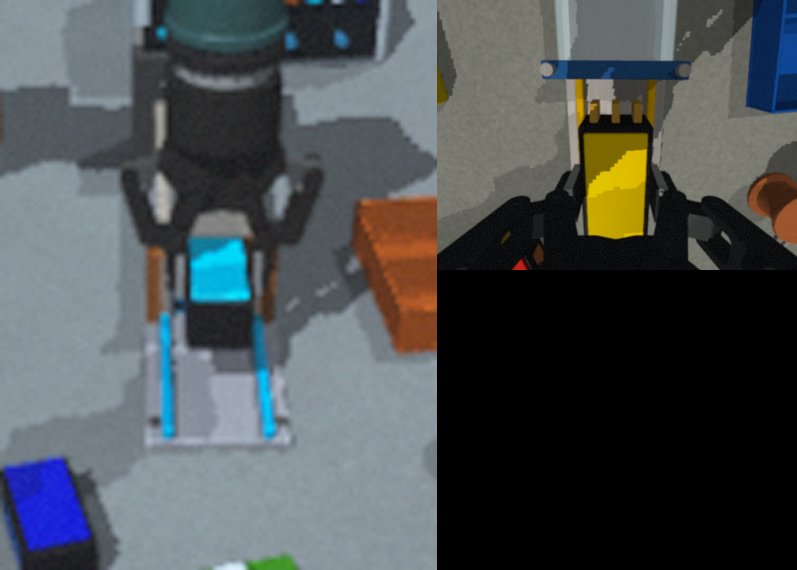

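The relay hangs centred between the rails: its middle blade is at column 616 and the portal pins are at 547 and 685. Its blades face the flap, so I lower it and release.

```bash
python3 - <<'E'
from h import *
c=cal("wrist"); a,b=atz(c,156.4,98,88),atz(c,352.7,98,88); print(a,b,(a+b)/2,np.arctan2(*(a-b)[:2][::1]))
E
python3 -m jog '[[0,-1,20,0,0,0,30],[0,-1,37,0,0,0,30],[0,-1,48,0,0,0,30],[0,-1,53,0,0,0,30],[0,-1,56,0,0,0,30]]' | sed -n 2,4p
python3 -m jog '[[0,0,0.5,0,0,0,30],[0,0,0.5,0,0,0,30],[0,0,0.5,0,0,0,60],[0,0,0.5,0,0,0,60],[0,0,0.5,0,0,0,60]]'
python3 -m jog '[[0,0,0,0,0,0,62],[0,0,-15,0,0,0,62],[0,0,-45,0,0,0,62],[0,0,-90,0,0,0,85],[0,0,-130,0,0,0,85]]'
```

```text
[543.02326096  93.6507681   88.        ] [628.67380622  85.77094329  88.        ] [585.84853359  89.7108557   88.        ] -1.4790548728021529
ee_pos: [576.1, 16.5, 33.5]
eef_rot: [-3.141, 0.0, 1.481]
wrist_force: [-8.4, -0.7, 14.6]
time: 5.95
ee_pos: [576.7, 16.6, 33.4]
eef_rot: [3.14, -0.0, 1.481]
wrist_force: [0.1, 0.1, 0.8]
gripper_width: 0.701
finger_force: 0.0
time: 6.45
ee_pos: [576.1, 16.9, 165.6]
eef_rot: [3.14, -0.0, 1.481]
wrist_force: [-0.1, -0.7, 0.7]
gripper_width: 0.991
finger_force: 0.0
```

```bash
python3 -m jog '[[-48,5,0,0,0,0,85],[-96,10,0,0,0,0,85],[-144,15,0,0,0,0,85],[-192,21,0,0,0,0,85],[-240,26,0,0,0,0,85]]' | sed -n 2p
python3 -m jog '[[-45,5,0,0,0,-0.1,85],[-85,9,0,0,0,-0.2,85],[-115,12,0,0,0,-0.272,85],[-132,14,0,0,0,-0.272,85],[-138.5,14.6,0,0,0,-0.272,85]]' | sed -n 2,3p
python3 -m jog '[[0,0,0,0,0,0,85],[0,0,0,0,0,0,85],[0,0,20,0,0,0,85],[0,0,20,0,0,0,85],[0,0,20,0,0,0,85]]' |sed -n 2,3p
python3 - <<'E'
from h import *
d=snap("side","d2");w=snap("wrist","w2"); to(582.8,-364.1,50,1.753)
B=cv2.resize(d[200:360,230:350],None,fx=3.6,fy=3.6,interpolation=cv2.INTER_CUBIC)[:570,:,::-1]
w=cv2.resize(w[:,:,::-1],(360,270)); w=cv2.copyMakeBorder(w,0,B.shape[0]-270,0,0,0)
cv2.imwrite("pics/m2.png",np.hstack([B,w]))
E
```

```text
ee_pos: [580.5, -226.7, 164.5]
ee_pos: [582.0, -366.1, 163.3]
eef_rot: [3.141, 0.0, 1.748]
ee_pos: [582.7, -362.2, 142.8]
eef_rot: [-3.141, -0.001, 1.755]
at [ 583.1 -363.3  143.8] [3.141e+00 1.000e-03 1.754e+00] t 8.05 -> shift [-0.7 -0.5 93.8] turn [0.001 0.001 0.001]
```

View pics/m2.png

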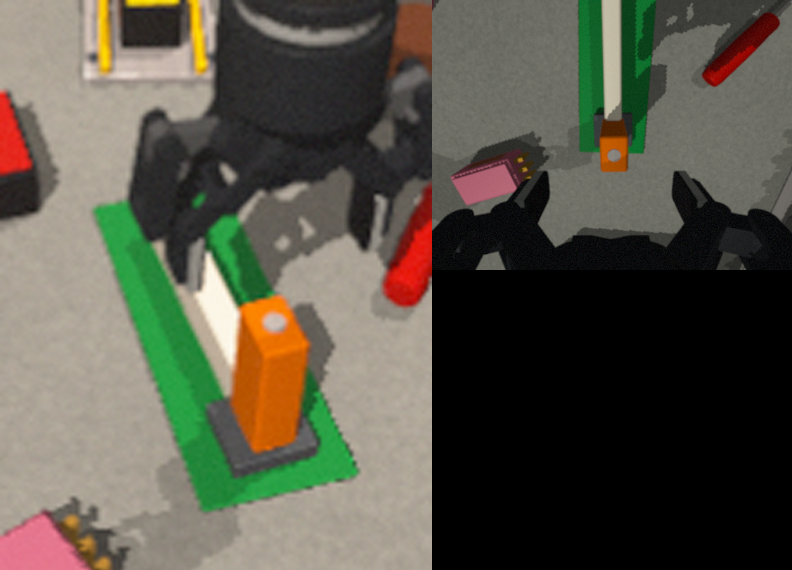

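The wrist view has the handle's top circle at crop (614,155), which is about (259,220) in the full picture. It lies in line with the tool, and the bar points straight ahead.

```bash
python3 - <<'E'
from h import *
c=cal("wrist"); print(c["xyz"]); p=atz(c,258.8,220.4,99); n=atz(c,(612-432)*1.422,2,39); print(p,n,np.arctan2(*(n-p)[:2][::-1])); to(p[0],p[1],50,1.753)
E
```

```text
[ 570.70724892 -291.23324702  279.17924672]
[ 587.6916247  -363.76794349   99.        ] [ 560.49895142 -225.18213915   39.        ] 1.7645502432875095
at [ 583.1 -363.3  143.8] [3.141e+00 1.000e-03 1.754e+00] t 8.05 -> shift [-1.2  4.3 93.8] turn [0.001 0.001 0.001]
```

```bash
python3 -m jog '[[0,3,30,0,0,0,85],[0,3,55,0,0,0,85],[0,3,75,0,0,0,85],[0,3,88,0,0,0,85],[0,3,94,0,0,0,85]]' 60 | sed -n 2,4p
python3 -m jog '[[0,0,0,0,0,0,50],[0,0,0,0,0,0,10],[0,0,0,0,0,0,10],[0,0,0,0,0,0,10],[0,0,0,0,0,0,10]]' 60
python3 -m jog '[[0,0,0,0,0,0,10],[0,0,0,0,0,0,10],[0,0,0,0,0,0,10],[0,0,-25,0,0,0,10],[0,0,-50,0,0,0,10]]' 60
python3 -c "
from h import *
to(0,0,0,1.481)"
```

```text
ee_pos: [585.1, -363.2, 48.0]
eef_rot: [-3.141, -0.001, 1.753]
wrist_force: [0.2, -0.0, -0.4]
time: 9.05
ee_pos: [585.9, -363.9, 50.0]
eef_rot: [3.141, 0.001, 1.753]
wrist_force: [0.2, 0.1, 3.7]
gripper_width: 0.3
finger_force: 57.9
time: 9.55
ee_pos: [583.9, -362.8, 97.1]
eef_rot: [-3.138, -0.003, 1.753]
wrist_force: [0.1, -0.2, -3.6]
gripper_width: 0.298
finger_force: 58.4
at [ 583.9 -362.8   97.1] [-3.138e+00 -3.000e-03  1.753e+00] t 9.55 -> shift [ 462.3 -508.2  100. ] turn [-0.003 -0.002  0.272]
```

```bash
python3 - <<'E'
from h import *
c=cal("scene"); print("red",atz(c,220,192,42)); c=cal("side"); print(atz(c,228,238,42))
# relay on the apron, rear top edge in the side view d2
im=cv2.imread("pics/d2.png")[:,:,::-1].astype(int)
m=(im[:,:,0]>150)&(im[:,:,1]>130)&(im[:,:,2]<80); 
eyes.capture("side"); 
o=models.outline_of("side","relay")
for q in o[:4]: print(round(q["confidence"],2),np.round(q["rect"]).tolist())
for q in o[:4]:
  l,t,r,b=q["rect"]; 
  print("bottom edge",atz(c,(l+r)/2,b,8)[:2],"top corners z50",atz(c,l,t,50)[:2])
to(557.3,-205.3,100,1.481)
E
```

```text
red [ 443.86765561 -138.48248198   42.        ]
[ 449.4191801  -144.07356975   42.        ]
0.95 [262.0, 186.0, 284.0, 217.0]
0.63 [163.0, 249.0, 193.0, 293.0]
0.58 [202.0, 342.0, 259.0, 384.0]
bottom edge [573.67611617 -39.00468947] top corners z50 [554.80999342  47.46425824]
bottom edge [ 333.98336622 -268.71869626] top corners z50 [ 300.4470061  -174.67837573]
bottom edge [ 435.31966273 -476.6191371 ] top corners z50 [ 389.5103045  -416.74487515]
at [ 587.3 -364.4  101.9] [3.137 0.004 1.753] t 9.65 -> shift [161.9  -0.7   1.2] turn [0.005 0.003 0.272]
```

```bash
python3 -m jog '[[30,-1,0,0,0,0.1,10],[65,-3,0,0,0,0.2,10],[100,-4,0,0,0,0.272,10],[125,-6,0,0,0,0.272,10],[137,-6,0,0,0,0.272,10]]' | sed -n 2p
python3 -m jog '[[0,0,0,0,0,0,10],[0,0,12,0,0,0,10],[0,0,27,0,0,0,10],[0,0,38,0,0,0,10],[0,0,44,0,0,0,10]]'
python3 - <<'E'
from h import *
d=snap("side","d3");w=snap("wrist","w3"); to(555,-230.2,56,1.481)
c=cal("wrist"); print(c["xyz"])
B=cv2.resize(d[130:290,220:330],None,fx=3.6,fy=3.6,interpolation=cv2.INTER_CUBIC)[:570,:,::-1]
w=cv2.resize(w[:,:,::-1],None,fx=0.78,fy=0.78); w=cv2.copyMakeBorder(w,0,B.shape[0]-w.shape[0],0,0,0)
cv2.imwrite("pics/m3.png",np.hstack([B,w])); print(B.shape)
E
```

```text
ee_pos: [553.3, -226.3, 96.9]
time: 10.65
ee_pos: [553.2, -230.5, 52.1]
eef_rot: [-3.138, -0.001, 1.479]
wrist_force: [-1.2, -0.1, -3.2]
gripper_width: 0.296
finger_force: 58.9
at [ 553.6 -229.9   52.8] [-3.139e+00 -1.000e-03  1.480e+00] t 10.75 -> shift [-0.2  1.4 -3.2] turn [-0.003 -0.001 -0.001]
[ 561.78289497 -157.19848184  188.33457817]
(570, 396, 3)
```

View pics/m3.png

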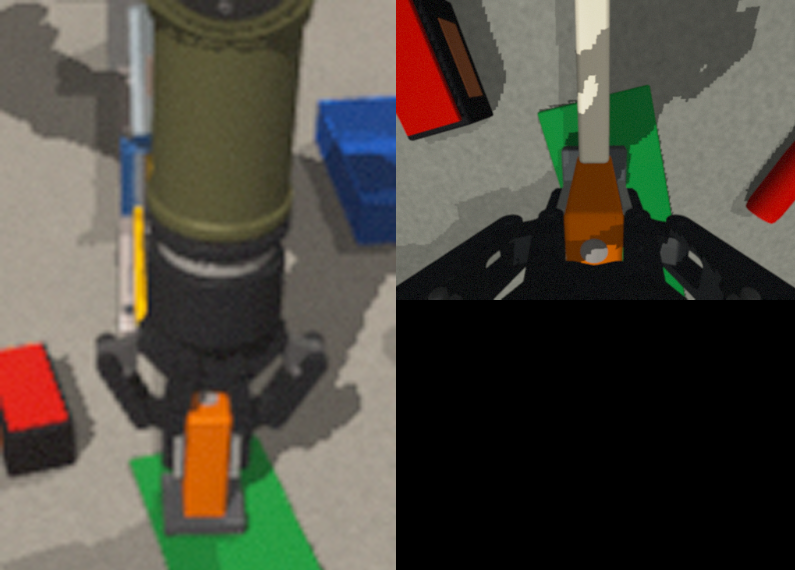

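The handle sits straight in the grip with the bar along the tool axis. It hangs about 3 mm low, so I raise it before advancing.

```bash
python3 -m jog '[[0,1,-3,0,0,0,10],[0,1,-3,0,0,0,10],[6,1,-3,0,0,0,10],[12,1,-3,0,0,0,10],[18,1,-3,0,0,0,10]]' | sed -n 2,4p
python3 -m jog '[[6,0,0,0,0,0,10],[12,0,0,0,0,0,10],[18,0,0,0,0,0,10],[24,0,0,0,0,0,10],[30,0,0,0,0,0,10]]' | sed -n 2,4p
python3 -m jog '[[7,0,0,0,0,0,10],[14,0,0,0,0,0,10],[21,0,0,0,0,0,10],[28,0,0,0,0,0,10],[35,0,0,0,0,0,10]]'| sed -n 2,4p
python3 - <<'E'
from h import *
s=snap("scene","s4"); p=read_state()["ee_pos"]; print(read_state()); 
print("dock of handle",(p[:2]-[583.2,82.5])@[[.0897,.996],[.996,-.0897]])
E
```

```text
ee_pos: [557.5, -211.1, 58.1]
eef_rot: [3.141, -0.0, 1.481]
wrist_force: [0.0, -0.5, -1.5]
ee_pos: [560.0, -183.0, 58.0]
eef_rot: [3.141, 0.002, 1.48]
wrist_force: [-0.6, -3.4, -1.9]
ee_pos: [563.1, -147.7, 57.9]
eef_rot: [3.141, 0.001, 1.48]
wrist_force: [-0.5, -4.5, -1.4]
{'time': 12.3, 'qpos': array([ 0.59423101,  0.37147503, -0.45645264,  1.80568098,  0.19014245,
        1.00758336, -0.02625253]), 'qd': array([ 0.00098858,  0.00326357, -0.00782914, -0.00207595, -0.0119295 ,
       -0.00279783,  0.0234387 ]), 'joint_efforts': array([  0.59332872, -44.79277253,  -4.4744508 , -27.45958507,
        -0.67568779,   0.06012848,   0.05773749]), 'ee_pos': array([ 563.33383489, -145.76547288,   57.91163487]), 'eef_rot': array([ 3.14139893e+00, -1.75430813e-04,  1.48179528e+00]), 'wrist_force': array([-1.48155907, -2.71926759, -2.09893558]), 'ft_torque': array([-0.87166038, -0.0320249 , -0.03312228]), 'finger_force': 58.835545778274536, 'gripper_width': 0.2957605828778545}
dock of handle [-229.134406      0.68871247]
```

```bash
for i in 1; do python3 -m jog '[[7,0,0,0,0,0,10],[14,0,0,0,0,0,10],[21,0,0,0,0,0,10],[28,0,0,0,0,0,10],[35,0,0,0,0,0,10]]'| sed -n 2,4p; done
python3 -m jog '[[7,0,0,0,0,0,10],[14,0,0,0,0,0,10],[21,0,0,0,0,0,10],[28,0,0,0,0,0,10],[35,0,0,0,0,0,10]]'| sed -n 2,4p
python3 -m jog '[[7,0,0,0,0,0,10],[14,0,0,0,0,0,10],[21,0,0,0,0,0,10],[28,0,0,0,0,0,10],[35,0,0,0,0,0,10]]'| sed -n 2,4p
python3 - <<'E'
from h import *
s=snap("scene","s5"); d=snap("side","d5"); p=read_state()["ee_pos"]; print(read_state()["time"]); 
print("dock of handle",(p[:2]-[583.2,82.5])@[[.0897,.996],[.996,-.0897]])
A=cv2.resize(s[120:240,250:410,::-1],None,fx=2.5,fy=2.5,interpolation=cv2.INTER_CUBIC)
B=cv2.resize(d[110:240,220:320,::-1],None,fx=3.9,fy=3.9,interpolation=cv2.INTER_CUBIC)
A=cv2.copyMakeBorder(A,0,B.shape[0]-A.shape[0],0,0,0); cv2.imwrite("pics/m5.png",np.hstack([A,B]))
E
```

```text
ee_pos: [566.2, -114.1, 58.1]
eef_rot: [3.141, 0.002, 1.479]
wrist_force: [-0.2, -6.3, -0.8]
ee_pos: [569.3, -77.5, 57.8]
eef_rot: [-3.141, 0.0, 1.48]
wrist_force: [-0.3, -4.9, -1.0]
ee_pos: [572.5, -42.1, 57.7]
eef_rot: [-3.141, 0.0, 1.481]
wrist_force: [-0.9, -5.1, -1.2]
13.9
dock of handle [-123.21677948    0.49170742]
```

View pics/m5.png

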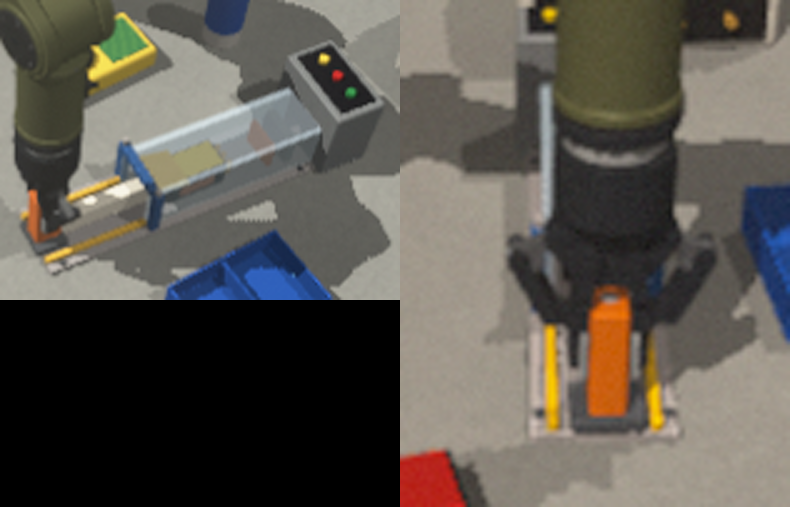

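The relay is through the flap and lying straight, with its yellow top at crop (185,165) short of the copper plate at (260,140). I keep going gently.

```bash
python3 -m jog '[[4,0,0,0,0,0,10],[8,0,0,0,0,0,10],[12,0,0,0,0,0,10],[15,0,0,0,0,0,10],[18,0,0,0,0,0,10]]'| sed -n 2,4p
python3 -m jog '[[1,0,0,0,0,0,10],[2,0,0,0,0,0,10],[3,0,0,0,0,0,10],[4,0,0,0,0,0,10],[5,0,0,0,0,0,10]]'| sed -n 2,4p
python3 -m jog '[[1,0,0,0,0,0,10],[2,0,0,0,0,0,10],[3,0,0,0,0,0,10],[4,0,0,0,0,0,10],[5,0,0,0,0,0,10]]'| sed -n 2,4p
```

```text
ee_pos: [574.2, -25.4, 57.8]
eef_rot: [-3.142, 0.001, 1.48]
wrist_force: [-0.7, -5.5, -1.0]
ee_pos: [574.6, -20.0, 57.7]
eef_rot: [-3.141, 0.0, 1.481]
wrist_force: [-1.0, -4.8, -2.3]
ee_pos: [575.0, -14.7, 57.7]
eef_rot: [-3.141, 0.0, 1.481]
wrist_force: [0.1, -4.1, -2.1]
```

Nothing yet; the blade tips are near 163 mm.

```bash
python3 -m jog '[[1,0,0,0,0,0,10],[2,0,0,0,0,0,10],[3,0,0,0,0,0,10],[4,0,0,0,0,0,10],[5,0,0,0,0,0,10]]'| sed -n 2,4p
python3 -m jog '[[1,0,0,0,0,0,10],[2,0,0,0,0,0,10],[3,0,0,0,0,0,10],[4,0,0,0,0,0,10],[5,0,0,0,0,0,10]]'| sed -n 2,4p
```

```text
ee_pos: [575.5, -9.7, 57.7]
eef_rot: [-3.141, 0.0, 1.481]
wrist_force: [-0.7, -4.4, -1.6]
ee_pos: [576.0, -4.8, 57.8]
eef_rot: [-3.142, 0.0, 1.481]
wrist_force: [-1.1, -4.3, -1.9]
```

```bash
python3 -m jog '[[1,0,0,0,0,0,10],[2,0,0,0,0,0,10],[3,0,0,0,0,0,10],[4,0,0,0,0,0,10],[4,0,0,0,0,0,10]]'| sed -n 2,4p
```

```text
ee_pos: [576.3, -0.5, 57.8]
eef_rot: [3.142, -0.0, 1.481]
wrist_force: [0.4, -2.4, -2.6]
```

```bash
python3 -m jog '[[1,0,0,0,0,0,10],[2,0,0,0,0,0,10],[3,0,0,0,0,0,10],[4,0,0,0,0,0,10],[5,0,0,0,0,0,10]]'| sed -n 2,4p
```

```text
ee_pos: [576.8, 4.2, 57.8]
eef_rot: [3.142, 0.0, 1.481]
wrist_force: [-0.3, -3.8, -1.6]
```

```bash
python3 -m jog '[[1,0,0,0,0,0,10],[2,0,0,0,0,0,10],[3,0,0,0,0,0,10],[4,0,0,0,0,0,10],[5,0,0,0,0,0,10]]'| sed -n 2,4p
```

```text
ee_pos: [577.2, 8.6, 57.8]
eef_rot: [-3.141, 0.001, 1.481]
wrist_force: [-1.5, -6.2, -1.6]
```

Force may be starting to rise; I continue in small steps.

```bash
python3 -m jog '[[1,0,0,0,0,0,10],[2,0,0,0,0,0,10],[3,0,0,0,0,0,10],[3,0,0,0,0,0,10],[3,0,0,0,0,0,10]]'| sed -n 2,4p
```

```text
ee_pos: [577.4, 10.3, 57.9]
eef_rot: [-3.141, 0.002, 1.48]
wrist_force: [-0.3, -7.6, -0.9]
```

```bash
python3 -m jog '[[1,0,0,0,0,0,10],[2,0,0,0,0,0,10],[3,0,0,0,0,0,10],[3,0,0,0,0,0,10],[3,0,0,0,0,0,10]]'| sed -n 2,4p
```

```text
ee_pos: [577.6, 11.9, 58.0]
eef_rot: [-3.141, 0.004, 1.479]
wrist_force: [-1.8, -9.3, 0.2]
```

```bash
python3 -m jog '[[1,0,0,0,0,0,10],[2,0,0,0,0,0,10],[3,0,0,0,0,0,10],[4,0,0,0,0,0,10],[4,0,0,0,0,0,10]]'| sed -n 2,4p
```

```text
ee_pos: [577.9, 14.0, 58.1]
eef_rot: [-3.141, 0.006, 1.478]
wrist_force: [-2.1, -12.4, 2.8]
```

```bash
python3 -m jog '[[1,0,0,0,0,0,10],[2,0,0,0,0,0,10],[3,0,0,0,0,0,10],[4,0,0,0,0,0,10],[4,0,0,0,0,0,10]]'| sed -n 2,4p
```

```text
ee_pos: [578.1, 16.1, 58.2]
eef_rot: [-3.141, 0.008, 1.477]
wrist_force: [-3.9, -15.7, 3.5]
```

```bash
python3 -m jog '[[1,0,0,0,0,0,10],[1,0,0,0,0,0,10],[1,0,0,0,0,0,10],[1,0,0,0,0,0,10],[1,0,0,0,0,0,10]]'| sed -n 2,4p
python3 -m jog '[[-3,0,0,0,0,0,10],[-8,0,0,0,0,0,10],[-16,0,0,0,0,0,10],[-26,0,0,0,0,0,10],[-38,0,0,0,0,0,10]]'| sed -n 2,4p
python3 -m jog '[[-15,0,0,0,0,0,10],[-30,0,0,0,0,0,10],[-45,0,0,0,0,0,10],[-60,0,0,0,0,0,10],[-70,0,0,0,0,0,10]]'| sed -n 2,4p
python3 -m jog '[[-20,0,0,0,0,0,10],[-40,0,0,0,0,0,10],[-60,0,0,0,0,0,10],[-80,0,0,0,0,0,10],[-95,0,0,0,0,0,10]]'| sed -n 2,4p
python3 -c "
from h import *
p=read_state()['ee_pos']; print('dock of handle',(p[:2]-[583.2,82.5])@[[.0897,.996],[.996,-.0897]]); to(585.8,-363.7,100,1.743)"
```

```text
ee_pos: [578.2, 16.6, 58.3]
eef_rot: [-3.141, 0.009, 1.477]
wrist_force: [-4.1, -18.3, 3.3]
ee_pos: [575.0, -12.3, 57.6]
eef_rot: [-3.141, -0.002, 1.483]
wrist_force: [0.4, 1.2, -4.1]
ee_pos: [569.1, -85.9, 58.2]
eef_rot: [3.141, 0.0, 1.478]
wrist_force: [-0.5, 0.1, -2.6]
ee_pos: [560.5, -180.0, 58.2]
eef_rot: [3.141, 0.0, 1.48]
wrist_force: [0.1, -0.6, -0.9]
dock of handle [-263.49362052    0.94758712]
at [ 560.5 -180.    58.2] [3.141 0.    1.48 ] t 21.9 -> shift [-180.6   42.   -41.7] turn [ 0.001  0.    -0.263]
```

```bash
python3 -m jog '[[-5,0,-15,0,0,0,10],[-20,2,-30,0,0,0,10],[-50,8,-42,0,0,-0.05,10],[-85,18,-42,0,0,-0.12,10],[-120,27,-42,0,0,-0.2,10]]'| sed -n 2,3p
python3 -m jog '[[0,0,0,0,0,0,10],[0,0,0,0,0,0,10],[0,0,0,0,0,0,10],[0,0,0,0,0,0,10],[0,0,0,0,0,0,10]]'| sed -n 2,3p
python3 -c "
from h import *
to(584.7,-358.2,51,1.73)"
```

```text
ee_pos: [578.2, -300.2, 102.4]
eef_rot: [3.138, 0.001, 1.686]
ee_pos: [576.8, -298.6, 100.1]
eef_rot: [3.141, -0.0, 1.683]
at [ 576.8 -298.6  100.1] [ 3.141 -0.     1.683] t 22.9 -> shift [-60.1   1.2  49.1] turn [ 0.    -0.    -0.047]
```

```bash
python3 -m jog '[[-20,0,0,0,0,-0.047,10],[-40,1,0,0,0,-0.047,10],[-54,1,10,0,0,-0.047,10],[-60,1,20,0,0,-0.047,10],[-60,1,30,0,0,-0.047,10]]'| sed -n 2,4p
python3 -m jog '[[0,0,6,0,0,0,10],[0,0,11,0,0,0,10],[0,0,15,0,0,0,10],[0,0,18,0,0,0,10],[0,0,18.5,0,0,0,10]]'| sed -n 2,4p
```

```text
ee_pos: [583.3, -360.0, 68.1]
eef_rot: [-3.14, -0.001, 1.727]
wrist_force: [0.7, -0.4, -1.6]
ee_pos: [584.0, -359.3, 51.1]
eef_rot: [-3.141, -0.0, 1.728]
wrist_force: [-0.0, 0.6, -2.1]
```

```bash
python3 - <<'E'
from h import *
d=snap("side","d6");s=snap("scene","s6");print(read_state()["ee_pos"],read_state()["wrist_force"])
A=cv2.resize(s[120:290,150:410,::-1],None,fx=1.7,fy=1.7,interpolation=cv2.INTER_CUBIC)
B=cv2.resize(d[110:350,215:345,::-1],None,fx=2.4,fy=2.4,interpolation=cv2.INTER_CUBIC)
A=cv2.copyMakeBorder(A,0,B.shape[0]-A.shape[0],0,0,0); cv2.imwrite("pics/m6.png",np.hstack([A,B]))
E
```

```text
[ 584.18435563 -359.64064247   51.57813887] [ 0.14118388 -0.17958018 -1.9965682 ]
```

View pics/m6.png

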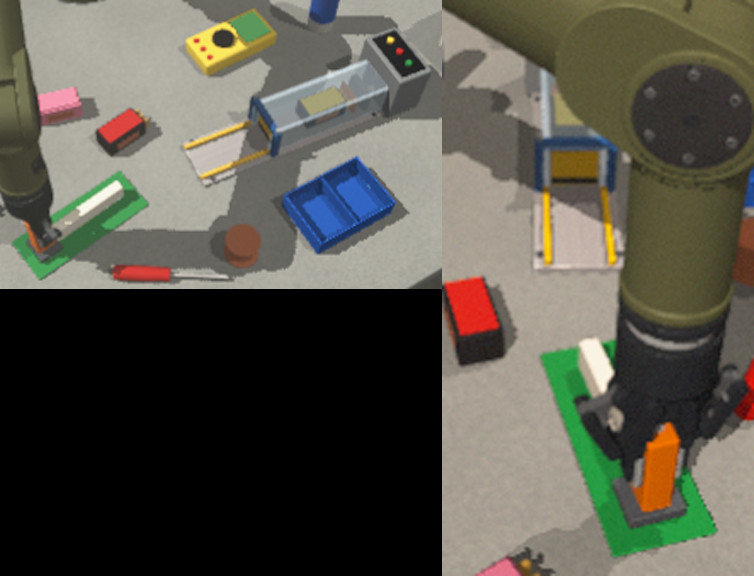

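The relay is deep in the tunnel near crop (322,103), the flap is hanging shut, and the pusher is over the mat. I lower the last bit, release, rise and hand in.

```bash
python3 -m jog '[[0,0,0.8,0,0,0,10],[0,0,1.5,0,0,0,10],[0,0,1.5,0,0,0,10],[0,0,1.5,0,0,0,10],[0,0,1.5,0,0,0,60]]'| sed -n 2,7p
python3 -m jog '[[0,0,0,0,0,0,85],[0,0,0,0,0,0,85],[0,0,0,0,0,0,85],[0,0,0,0,0,0,85],[0,0,-5,0,0,0,85]]'| sed -n 2,7p
python3 -m jog '[[0,0,-20,0,0,0,85],[0,0,-45,0,0,0,85],[0,0,-80,0,0,0,85],[0,0,-110,0,0,0,85],[0,0,-130,0,0,0,85]]'| sed -n 1,4p
python3 -m jog '[[0,0,0,0,0,0,85],[0,0,0,0,0,0,85],[0,0,0,0,0,0,85],[0,0,0,0,0,0,85],[0,0,0,0,0,0,85]]'| sed -n 1,4p
python3 - <<'E'
from h import *
c=cal("wrist"); snap("wrist","w7"); eyes.capture("side")
for n in("wrist","side"):
  o=models.outline_of(n,"pusher"); print(n,[(round(q["confidence"],2),np.round(q["rect"]).tolist()) for q in o[:2]])
p=[584.2,-359.6]; print("proj handle top",proj(c,[*p,99]),proj(cal("side"),[*p,99]))
E
```

```text
ee_pos: [584.3, -359.8, 50.3]
eef_rot: [3.141, 0.0, 1.728]
wrist_force: [0.7, -0.4, 0.3]
gripper_width: 0.452
finger_force: 0.0
ee_pos: [583.5, -359.4, 54.2]
eef_rot: [-3.14, -0.001, 1.728]
wrist_force: [-0.1, 0.6, -0.8]
gripper_width: 0.995
finger_force: 0.0
time: 25.5
ee_pos: [585.0, -360.0, 188.3]
eef_rot: [3.139, 0.003, 1.728]
wrist_force: [0.3, -0.4, 0.0]
time: 26.0
ee_pos: [583.5, -359.4, 183.5]
eef_rot: [-3.14, -0.001, 1.728]
wrist_force: [0.3, -0.5, -0.3]
wrist [(0.61, [231.0, 2.0, 278.0, 222.0])]
side [(0.75, [213.0, 226.0, 238.0, 263.0]), (0.6, [272.0, 255.0, 315.0, 330.0])]
proj handle top [253.23135647 199.74445668] [305.26945474 289.28529796]
```

View pics/w7.png

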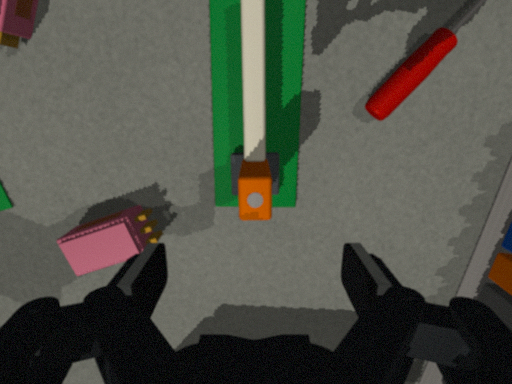

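The pusher stands upright on the mat with its handle top at (256,200) and the bar along the mat. The gripper is clear of it.

```bash
python3 -c "
from bench import arm
print(arm.finish_job())"
```

```text
the job is handed in; nothing more can be done
None
```

I handed the job in at about 26 s with no verdict shown: the relay was pushed in until I felt about 18 N (an estimated 12 N or so on the plate), the flap looked shut in the last picture of it, and the pusher stands back on the larger green mat.

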